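Fill the flower centre with two long bars

ROBOT

A 6-joint arm with a two-finger parallel gripper is mounted at the origin on the work surface. World frame = base frame: x ahead of the robot, y to its left, z up, the work surface at z = 0. Lengths are in mm, angles in rad, forces in N, time in s.
With the tool pointing down it reaches from about 275 to 725 mm from the base axis. Payload 15.9 kg.
Tool frame: the origin (TCP) lies on the centre line of the jaws, within the pads' length; the fingertips stand env.tip_extent ahead of it and the grasp point (between the pads) lies 8 mm behind it (env.tip_extent is the distance from the TCP to the fingertips, in mm); z points along the fingers, y is the line along which they close (so a half turn about z gives the same grasp; the last joint's range is limited). The gripper opens to 85 mm and grips with 20 to 120 N. Pads are 22 mm wide; open, the fingers measure 114 mm over their backs; the gripper's body (76 mm by 85 mm) begins 54 mm behind the grasp point. The pads swing forward as they close: fully open they stand 13 mm farther back than shut.
Start: joints at [1.269, 0.213, -0.034, 1.323, 0, 1.571], TCP at [148.614, 477.388, 242.306] pointing down, gripper open.
Joint ranges: [-2.98, 2.98], [-0.74, 1.72], [-1.14, 1.35], [-2.1, 2.04], [-1.57, 1.44], [-3.14, 3.14]. Speed limits (rad/s): [1.89, 1.89, 2.39, 2.57, 3.14, 3.14].

INTERFACE

Orientations are given as a rotation vector (axis times angle).
In Python, from plant import env, kinematics, telemetry, eyes gives the robot as it stands. Calls block until the motion is done:
- env.reach(position, orientation): joint-space move of the TCP to a pose.
- env.move_straight(position, feed=150, orientation=None, force_limit=None): straight line of the TCP; orientation=None keeps the orientation; feed is the mean speed in mm/s. With force_limit (N) it stops when the force on the tool has changed by that much, and returns True; else False.
- env.movej(angles): joint-space move.
- env.gripper_to(opening, strength=None): finger opening in mm; strength is the grip in N (None keeps the last); returns when the fingers have stopped.
- env.wait(seconds).
- kinematics.inverse_kinematics(position, orientation): joint angles nearest the present ones, or None.
- telemetry.get_state(): the state.
- eyes.get_image(name): name is "side" or "top" or "wrist"; returns (picture, depth): 480x640x3 uint8, blue, green, red; 480x640 float32, mm along the optical axis (not along the pixel's ray), 0 where there is no reading.
- eyes.calibration(name): a dict with "camera_matrix" (3x3 intrinsics, pixels), "R" (3x3) and "t" (3): a world point X has camera coordinates R X + t; the wrist camera has in their place "hand_eye" (4x4, takes a point from camera to tool coordinates, whose origin is the TCP and whose axes are the flange's). Camera axes: x right, y down, z forward; pixel columns grow to the right and rows downward; lengths in mm; the calibration is good to about 2 mm. A picture is of the moment at which its call begins: read the wrist's pose just before it. calibration takes no time and is no camera call.
A pose or a line that the arm cannot do raises env.Unreachable and nothing moves.
- env.sign_off(): hands the job in; it is judged then, once.
The state is a dict: "t": time; "q": joint angles; "joint_velocities": joint speeds; "joint_torque": joint torques, N m; "tcp_pos": TCP position; "orientation": TCP orientation; "ft_force": force on the tool from outside, world axes, zero at the start; "wrist_torque": the same for the moment, N m; "opening": finger opening in mm; "grip_force": force on a finger pad.
Only numpy, scipy, OpenCV 4.12 (cv2) and the standard library are available. Lean on these libraries where they do the work, as an engineer would, in place of code of your own. Each camera call takes 0.05 s, during which the arm holds its last target. There are 200 camera calls.

TASK

On the welding bench stands the centre of a steel flower: a low round cup with five short round stubs in it, and two places of the honeycomb still empty, opposite each other at the edge. Pick out the two long round bars standing on the bench and stand one in each empty place, upright with its foot on the cup's floor, so that the seven make a full hexagonal cluster.

Things in the scene. Friction and masses are not known exactly. Their poses are not given: they have to be found in the camera images.
- bar_a: long round solid steel bar, 26 mm diameter, 120 mm long, about 0.5 kg, 2 mm chamfer at both ends, standing on end on the bench. Origin: centre of its underside; z runs up along the bar to its top. Not wanted: a short round bar (26 mm across, 60 mm tall), a square bar (26 x 26 x 120 mm) and a flat round slug (60 mm across, 30 mm tall). Standing pieces are at least 65 mm apart between centres.
- bar_b: long round solid steel bar, 26 mm diameter, 120 mm long, about 0.5 kg, 2 mm chamfer at both ends, standing on end on the bench. Origin: centre of its underside; z runs up along the bar to its top. The same as bar_a; either bar may go in either place.
- place_a (a point): empty place in the flower centre: the point on the cup's floor, 6 mm above the bench, where the middle of a bar's foot belongs; z is up. The round cup is fixed: 130 mm outside, wall 5 mm thick and 30 mm high, floor 6 mm thick. Its seven places lie on a 40 mm hexagonal pitch; the middle one and four outer ones hold fixed stubs 26 mm across, tops 50 mm above the bench.
- place_b (a point): empty place in the flower centre: the point on the cup's floor, 6 mm above the bench, where the middle of a bar's foot belongs; z is up. Opposite place_a, 80 mm from it, the middle stub halfway between. A bar standing in a place has 14 mm free to each neighbouring stub and 7 mm to the cup's wall; its top is then 126 mm above the bench.
Things that resemble listed ones, but are neither listed nor needed, are in the scene too. What is shaped like the bar_b but orange, pink or turquoise is not meant.

How it is judged:
By the outcome, as a careful person would: the job done as asked, in the order asked, and still so for the second after the job is handed in, with the robot touching nothing.
It also fails if it takes over 58 s, if anything falls off the work surface, if the arm or the gripper's body presses on something with over 40 N, if the wrist force passes 120 N, or if a joint passes its speed limit or range.

## Working session

There is one attempt and no reset: what is moved stays moved. The work goes in short steps, each a Python script; the robot and the scene stay as the last script left them, time stands still between calls to the robot, and variables do not carry over. Pictures are saved under pics/ and viewed, at most 10 in all, crops included, and the job is handed in when it is done.

```bash
mkdir -p pics; ls
python3 - <<'E'
from plant import env, telemetry, eyes
import cv2,numpy as np
for n in("top","side"):
    p,d=eyes.get_image(n); cv2.imwrite(f"pics/{n}0.png",p); np.save(f"pics/{n}0.npy",d)
    c=eyes.calibration(n); print(n,c,np.mean(d>0))
print(env.tip_extent,telemetry.get_state()["orientation"],telemetry.get_state()["t"])
E
```

```text
pics
top {'camera_matrix': array([[444.31076861,   0.        , 316.12247469],
       [  0.        , 444.31076861, 239.72372911],
       [  0.        ,   0.        ,   1.        ]]), 'R': array([[-0.01000294, -0.99969752, -0.02246789],
       [-0.98775846,  0.01337642, -0.15541652],
       [ 0.15567005,  0.02063822, -0.98759349]]), 't': array([ 11.99902804, 467.97326709, 712.65395393])} 0.9959830729166667
side {'camera_matrix': array([[574.20125346,   0.        , 316.43110927],
       [  0.        , 574.20125346, 251.76437577],
       [  0.        ,   0.        ,   1.        ]]), 'R': array([[ 0.72544622, -0.6882618 ,  0.00484507],
       [-0.43100538, -0.45975692, -0.77643927],
       [ 0.53662104,  0.56117668, -0.63017346]]), 't': array([-352.24787213,  230.81331901,  747.64247878])} 0.9957649739583333
11.0 [-4.72257292e-01 -3.10575066e+00  1.52448738e-03] 0.1
```

View pics/top0.png

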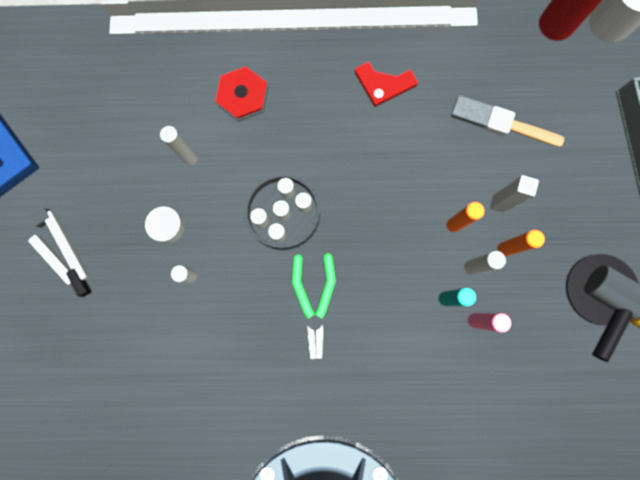

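View pics/side0.png

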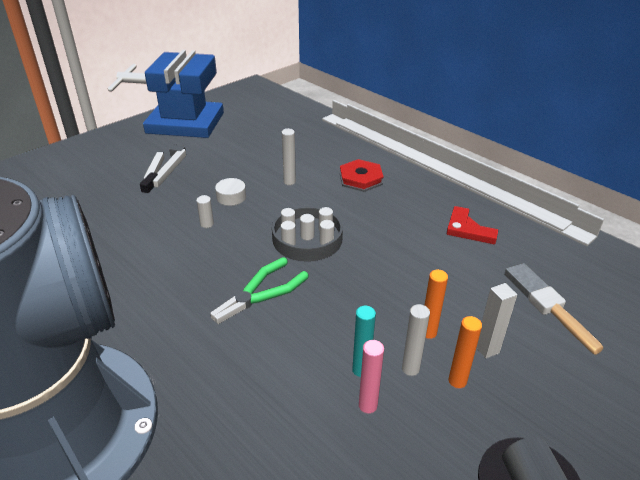

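The top view shows the grey long round bars at (168,134) and (497,260). The square bar is at (528,186), the short bar at (180,273) and the slug at (163,224). The cup is at (283,213), with stubs at (286,186), (303,201), (281,209), (259,216) and (276,231), so the empty places are upper-left and lower-right. The side view agrees: bars at (289,133) and (418,312).

```bash
cat > h.py <<'E'
import numpy as np,cv2
from plant import env, kinematics, telemetry, eyes
from scipy.spatial.transform import Rotation as R
def ray(K,Rm,t,uv,z):
    C=-Rm.T@t; d=Rm.T@np.linalg.inv(K)@np.array([uv[0],uv[1],1.]); return C+d*(z-C[2])/d[2]
def blobs(p,thr=215,lo=60,hi=4000):
    m=(p.min(2)>thr).astype(np.uint8)
    n,l,s,c=cv2.connectedComponentsWithStats(m)
    return [(c[i],s[i,4],s[i,2:4]) for i in range(1,n) if lo<s[i,4]<hi]
def pose():
    s=telemetry.get_state(); return R.from_rotvec(s["orientation"]).as_matrix(),np.array(s["tcp_pos"])
def wrist():
    Rt,pt=pose(); p,d=eyes.get_image("wrist"); c=eyes.calibration("wrist"); H=c["hand_eye"]
    Rc=Rt@H[:3,:3]; C=Rt@H[:3,3]+pt
    return p,d,c["camera_matrix"],Rc.T,-Rc.T@C
def down(a): # tool z down, tool y at heading a
    y=np.array([np.cos(a),np.sin(a),0]);z=np.array([0,0,-1.]); return R.from_matrix(np.c_[np.cross(y,z),y,z]).as_rotvec()
E
python3 - <<'E'
from h import *
for n in("top","side"):
    p=cv2.imread(f"pics/{n}0.png"); d=np.load(f"pics/{n}0.npy"); c=eyes.calibration(n);K,Rm,t=c["camera_matrix"],c["R"],c["t"]
    for uv,a,wh in blobs(p,200 if n=="top" else 185,60,1500):
        v,u=int(round(uv[1])),int(round(uv[0])); Pc=d[v,u]*np.linalg.inv(K)@[uv[0],uv[1],1]; P=Rm.T@(Pc-t)
        zt=min([30,50,60,120],key=lambda q:abs(q-P[2]))
        print(n,uv.round(1),a,wh,P.round(1),zt,ray(K,Rm,t,uv,zt).round(1))
print(eyes.calibration("wrist"))
E
```

```text
top [58.8  1.7] 560 [135   6] [1535.2 1006.7 -751.1] 30 [930.1 487.5  30. ]
top [632.8   3.9] 131 [17 11] [ 851.9 -528.9   91.7] 120 [ 831.2 -507.4  120. ]
top [378.2  92.9] 63 [9 9] [ 739.9 -108.7   17.7] 30 [ 733.6 -107.1   30. ]
top [500.9 119.1] 502 [27 27] [ 685.  -326.    17.8] 30 [ 679.7 -320.9   30. ]
top [167.9 133.6] 210 [17 16] [626.1 235.1 120.9] 120 [626.5 235.4 120. ]
top [527.8 185.2] 305 [21 21] [ 533.9 -315.6  120.1] 120 [ 533.9 -315.7  120. ]
top [285.1 185.2] 184 [15 15] [560.4  57.9  48.9] 50 [560.   57.8  50. ]
top [302.9 200. ] 187 [15 15] [533.5  27.6  51.6] 50 [533.9  27.7  50. ]
top [280.5 208. ] 193 [16 15] [521.1  65.6  48.6] 50 [520.8  65.4  50. ]
top [162.1 223.5] 942 [35 34] [501.4 272.5  29. ] 30 [501.2 272.2  30. ]
top [258.  215.8] 190 [15 16] [508.7 103.7  46.8] 50 [508.  103.2  50. ]
top [ 63.8 245.1] 631 [41 68] [467.6 448.6  17.6] 30 [465.7 441.1  30. ]
top [275.9 230.9] 192 [16 16] [482.   73.3  48.6] 50 [481.7  73.1  50. ]
top [ 49.1 257.4] 525 [41 49] [446.2 473.1  17. ] 30 [444.6 464.9  30. ]
top [496.2 259.6] 248 [18 18] [ 422.  -261.   118.2
[... 1749 characters left out ...]
.  -45.8 120. ]
side [373.5 347.3] 224 [18 16] [ 331.  -263.4  118.9] 120 [ 330.3 -264.   120. ]
side [142.8 425.2] 181 [17 15] [ 91.2 -93.   16.2] 30 [  88.2 -103.1   30. ]
{'camera_matrix': array([[334.41231962,   0.        , 321.53620216],
       [  0.        , 334.41231962, 234.36881596],
       [  0.        ,   0.        ,   1.        ]]), 'hand_eye': array([[ 5.68796350e-05, -9.58968184e-01, -2.83513702e-01,
         7.18292692e+01],
       [ 9.99999306e-01, -2.79158030e-04,  1.14485918e-03,
         6.89382382e-02],
       [-1.17702866e-03, -2.83513570e-01,  9.58967502e-01,
        -1.31644894e+02],
       [ 0.00000000e+00,  0.00000000e+00,  0.00000000e+00,
         1.00000000e+00]])}
```

```bash
cat >> h.py <<'E'
def go(x,y,z,a):
    q0=np.array(telemetry.get_state()["q"]); best=None
    for b in (a,a+np.pi):
        q=kinematics.inverse_kinematics([x,y,z],down(b))
        if q is not None:
            c=abs(np.array(q)-q0).max()
            if best is None or c<best[0]: best=(c,b)
    env.reach([x,y,z],down(best[1]))
def look(name,z,thr=200,**k):
    p,d,K,Rm,t=wrist(); cv2.imwrite(f"pics/{name}.png",p); out=[]
    for uv,a,wh in blobs(p,thr,200,9000):
        v,u=int(round(uv[1])),int(round(uv[0])); P=Rm.T@(d[v,u]*np.linalg.inv(K)@[uv[0],uv[1],1]-t)
        if abs(P[2]-z)<12: out.append(ray(K,Rm,t,uv,z)); print(name,uv.round(0),a,wh,P.round(1),out[-1].round(1))
    return out
E
python3 - <<'E'
from h import *
a=np.radians(139)
go(520.8,64,240,a); look("wcup",50)
go(626,233.5,250,a); look("wA",120)
print(telemetry.get_state()["t"],telemetry.get_state()["q"])
E
```

```text
wcup [113. 155.] 605 [28 29] [414.2 230.7  60.3] [409.1 234.4  50. ]
wcup [286. 190.] 520 [26 26] [509.4 104.3  49.8] [509.4 104.3  50. ]
wcup [357. 190.] 518 [26 26] [561.3  59.   49.6] [561.3  59.1  50. ]
wcup [321. 210.] 498 [26 25] [522.3  66.7  50.1] [522.3  66.7  50. ]
wcup [287. 230.] 469 [25 24] [483.5  74.4  50.5] [483.4  74.3  50. ]
wcup [356. 230.] 468 [25 24] [535.2  29.2  49.8] [535.2  29.2  50. ]
wA [321. 223.] 722 [31 30] [628.2 237.2 120.1] [628.2 237.2 120. ]
3.025 [ 3.56278069e-01  5.93948520e-01  5.48392971e-01  1.52514926e+00
 -2.57517956e-04  2.64284346e+00]
```

Run:
```python
from h import *
a=np.radians(139)
Rt,pt=pose(); h=np.arctan2(Rt[1,1],Rt[0,1])
env.reach([626,233.5,250],down(h+np.pi)); look("wA2",120)
env.reach([521,65,240],down(h+np.pi)); look("wcup2",50)
print(telemetry.get_state()["t"],telemetry.get_state()["q"])
```

```text
wA2 [323. 231.] 696 [30 29] [627.4 236.1 119.9] [627.4 236.1 120. ]
wcup2 [286. 192.] 514 [26 25] [534.5  28.3  50.4] [534.6  28.3  50. ]
wcup2 [358. 192.] 515 [26 25] [482.7  73.4  50.8] [482.7  73.5  50. ]
wcup2 [322. 212.] 491 [25 25] [521.4  65.6  51.5] [521.7  65.9  50. ]
wcup2 [288. 231.] 461 [25 24] [560.8  58.4  49.6] [560.7  58.3  50. ]
wcup2 [356. 231.] 461 [25 24] [508.6 103.1  51. ] [508.7 103.4  50. ]
wcup2 [511. 265.] 451 [26 24] [413.1 230.4  59.3] [411.3 237.   50. ]
6.5917 [ 1.25093519e-01  2.66528666e-01  2.94136826e-02  1.33308266e+00
  1.64539037e-04 -7.30312771e-01]
```

View pics/wcup2.png

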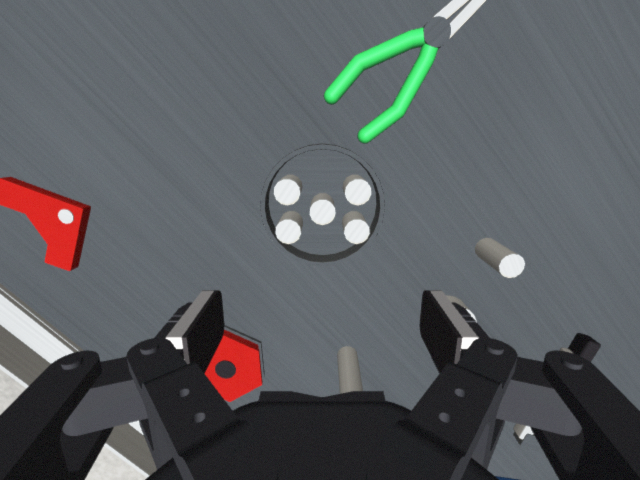

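Both headings agree: bar A is at (627.8, 236.6) and the cup at (522.0, 66.3), with the places at 49° and 229°. The picture shows the cup centred at (322,212) and clear all round. I'm picking bar A next.

```bash
cat >> h.py <<'E'
PA=(548.2,96.5); PB=(495.8,36.1)
def st(m):
    s=telemetry.get_state(); print(m,round(s["t"],2),np.round(s["tcp_pos"],1),round(s["opening"],1),round(s["grip_force"],1),np.round(s["ft_force"],1))
def pick(x,y):
    env.gripper_to(52,50); Rt,_=pose(); 
    env.move_straight([x,y,140],200); hit=env.move_straight([x,y,77],100,force_limit=15); st(f"down {hit}")
    env.gripper_to(15,60); st("grip"); env.move_straight([x,y,230],200); st("up")
def place(x,y):
    env.move_straight([x,y,92],150); hit=env.move_straight([x,y,78],15,force_limit=6); st(f"floor {hit}")
E
python3 - <<'E'
from h import *
Rt,pt=pose(); h=np.arctan2(Rt[1,1],Rt[0,1])
env.reach([627.8,236.6,230],down(h)); pick(627.8,236.6)
env.reach([*PA,230],down(h)); st("over")
p,d,*_=wrist(); cv2.imwrite("pics/wheld.png",p)
E
```

```text
down False 9.23 [628.2 236.8  77.8] 52.0 0.0 [ 0.9 -0.2 -0.3]
grip 9.59 [628.2 236.9  78. ] 24.6 59.1 [-1.4  0.2  6.3]
up 10.51 [627.4 236.4 228.6] 24.9 59.3 [-0.4 -0.2 -5.8]
over 11.19 [547.7  96.1 229.5] 24.6 59.3 [ 0.2  1.1 -6.7]
```

View pics/wheld.png

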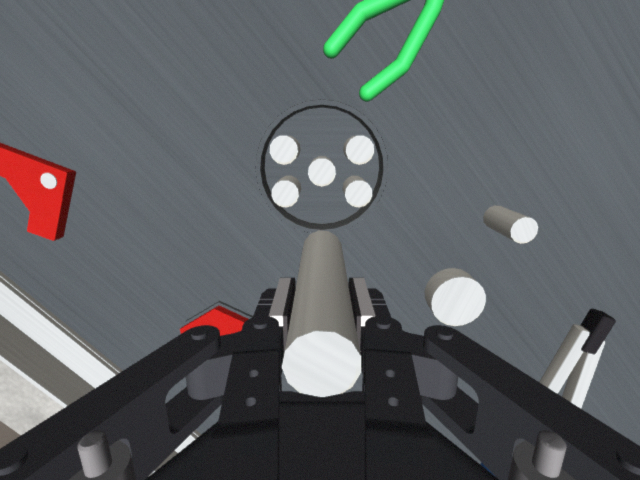

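Bar A is held upright with its top at (321,363), in line with the cup axis at column 322. I'll lower it into place.

Run:
```python
from h import *
p,d,K,Rm,t=wrist(); print("top of held", ray(K,Rm,t,(321.5,363),pose()[1][2]+43), "foot",pose()[1])
place(*PA)
env.gripper_to(50,50); st("rel"); x,y=pose()[1][:2]
env.move_straight([*PA,250],200); st("up")
Rt,pt=pose(); h=np.arctan2(Rt[1,1],Rt[0,1])
env.reach([522,66.3,260],down(h)); look("placedA",126)
go(421.8,-261,260,np.radians(68)); look("wB",120); st("overB")
```

```text
top of held [545.75216416  93.88245617 272.43136546] foot [548.31837187  96.92418123 229.43136546]
floor True 12.97 [548.3  96.5  83.9] 24.5 60.7 [-1.3 -0.4  9.8]
rel 13.33 [547.5  96.3  82.9] 50.2 0.0 [ 0.8  0.1 -1.2]
up 14.32 [547.8  96.4 248.9] 50.2 0.0 [ 0.4  1.  -0.1]
placedA [322. 272.] 617 [30 27] [547.3  95.5 126.5] [547.4  95.6 126. ]
wB [275. 118.] 773 [31 33] [ 330.6 -261.6  120.3] [ 330.6 -261.6  120. ]
wB [321. 224.] 678 [30 29] [ 421.8 -260.4  120.4] [ 421.9 -260.4  120. ]
wB [311. 352.] 627 [28 24] [ 534.7 -315.8  119.4] [ 534.3 -315.6  120. ]
overB 15.99 [ 422.5 -260.1  259.9] 50.4 0.0 [-0.2  0.3  0.2]
```

View pics/placedA.png

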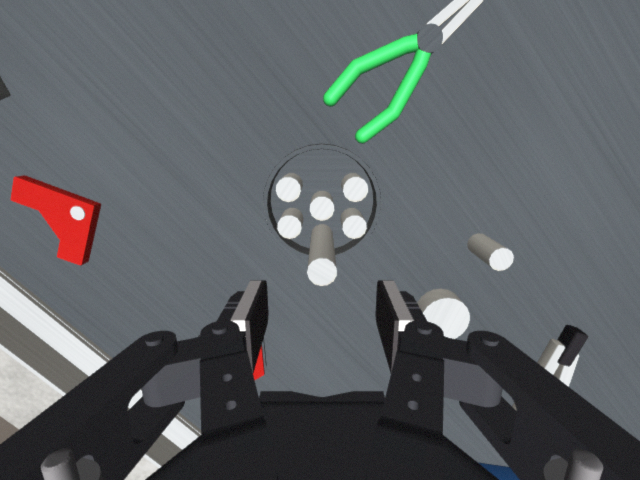

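View pics/wB.png

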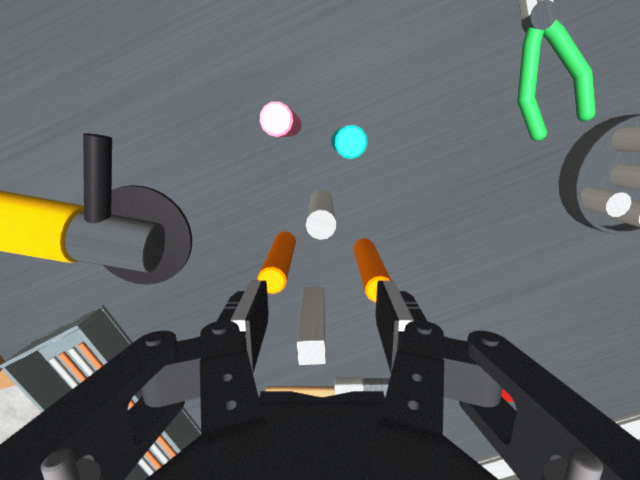

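Bar A stands at (547.4, 95.6), about 1 mm from its place, with its top at 126 mm. In the second picture bar B is at (321,224), and the orange neighbours at (272,280) and (377,290) lie outside the finger corridor.

Run:
```python
from h import *
pick(421.7,-260.6)
x,y=pose()[1][:2]
env.move_straight([421.7,-260.6,250],200)
go(*PB,250,np.radians(139)); env.wait(0.2); st("over")
place(*PB)
env.gripper_to(50,50); st("rel")
env.move_straight([*PB,260],200)
Rt,pt=pose(); h=np.arctan2(Rt[1,1],Rt[0,1])
env.reach([522,66.3,270],down(h)); look("placedB",126); look("placedB",50)
p,d=eyes.get_image("side"); cv2.imwrite("pics/side1.png",cv2.resize(p[60:400,180:560],None,fx=1.5,fy=1.5)); st("end")
```

```text
down False 17.74 [ 422.1 -260.8   77.6] 51.8 0.0 [-0.4  0.4  0.4]
grip 18.1 [ 422.1 -261.    77.8] 24.5 58.8 [-1.1 -0.1  6.3]
up 19.02 [ 421.2 -260.3  228.8] 24.6 59.2 [-0.3 -0.5 -4.9]
over 20.63 [495.9  35.1 250. ] 24.5 59.7 [ 0.1 -0.3 -4. ]
floor True 22.44 [495.9  36.1  83.8] 24.4 61.1 [-1.8 -0.1  8.7]
rel 22.81 [495.1  36.   83. ] 49.7 0.0 [-0.5  0.9  0.2]
placedB [321. 176.] 739 [31 31] [495.9  36.2 126.5] [495.9  36.2 126. ]
placedB [321. 266.] 586 [29 27] [547.3  95.5 126.5] [547.4  95.6 126. ]
placedB [288. 187.] 438 [24 23] [534.5  28.3  50.3] [534.6  28.3  50. ]
placedB [354. 187.] 436 [23 24] [482.5  73.4  50.8] [482.6  73.6  50. ]
placedB [321. 206.] 420 [23 23] [521.7  66.   49.8] [521.7  65.9  50. ]
placedB [289. 224.] 404 [23 22] [560.8  58.2  49.8] [560.7  58.2  50. ]
placedB [353. 224.] 398 [23 22] [508.6 103.3  50.7] [508.7 103.5  50. ]
placedB [496. 256.] 391 [23 22] [413.5 229.6  60.7] [411.6 236.4  50. ]
end 24.27 [521.3  65.9 269.2] 50.0 0.0 [-0.1  0.1  0.2]
```

View pics/side1.png

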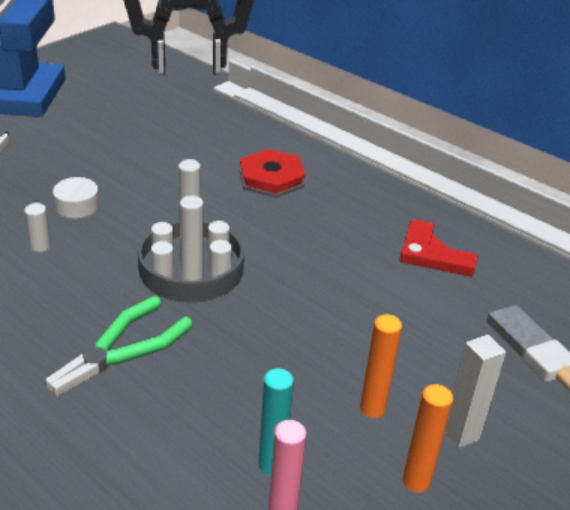

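Both bars stand upright in the cup, with tops at (190,167) and (191,203) in the crop. They are within about 1 mm of their places, with tops at 126 mm, and the gripper is clear.

```bash
python3 -c "
from plant import env
print(env.sign_off())"
```

```text
the job is handed in; nothing more can be done
None
```

Both long round bars stand upright on the cup's floor in the two empty places, each within about 1 mm by camera, and the job was handed in with the robot clock at about 24 s of the 58 s allowed.

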